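# Lift the wet red stamp into the drying tray with sprung tongs

## Robot

A 7-joint arm with a two-finger parallel gripper is mounted at the origin on a cart in front of the work surface, level with it; the furniture and walls round the work are solid. World frame = base frame: x ahead of the robot, y to its left, z up, the work surface at z = 0. Lengths are in m, angles in rad, forces in N, time in s.
With the tool pointing down it reaches from about 0.4 to 0.85 m from the base axis. Payload 10.4 kg.
Tool frame: the origin (TCP) lies at the very end of the fingers, on their centre line; the grasp point (between the pads) lies 19 mm behind it (manip.grip_depth is the distance from the TCP to the grasp point, in m); z points along the fingers, x is the direction in which the jaws open and shut, and the axes are right-handed (so a half turn about z gives the same grasp; the last joint's range is limited). The gripper opens to 85 mm and grips with 20 to 120 N. Pads are 22 mm wide; open, the fingers measure 114 mm over their backs; the gripper's body (76 mm by 85 mm) begins 54 mm behind the grasp point. The pads swing forward as they close: fully open they stand 13 mm farther back than shut.
Start: joints at [-1.177, 0.332, -0.065, 1.46, 0.022, 1.35, -0.088], TCP at [0.253, 0.572, 0.231] pointing down, gripper open.
Joint ranges: [-2.6, 2.6], [-0.5, 2.12], [-1.47, 1.34], [0.16, 2.42], [-1.27, 4.41], [0.06, 2.06], [-2.6, 2.6]. Speed limits (rad/s): [2.22, 2.22, 2.79, 2.79, 3.14, 3.14, 3.14].

## Interface

Orientations are given as a unit quaternion [x, y, z, w].
In Python, from workcell import manip, cams gives the robot as it stands. The module is installed in compiled form; this text tells all that it offers.
- The arm moves only by the tool move_arm, never from a script. Its arguments are lists of equal length, an entry for each row: "claw": the opening, from 0 (shut) to 1 (fully open); "dp": the shift along the tool's x, y, z as a fraction of full scale, a list of three; "turn": the turn, a rotation vector about the tool's x, y, z as a fraction of full scale, a list of three. A call has 1 to 8 rows; each row shifts and turns the commanded pose from where the row before left it, along the tool's axes as they then stand; what a row does not reach is not made up. Full scale, the value 1, is 200 mm for a shift and 45 degrees for a turn. A row lasts 1/12 s, in which the tool goes at most 41.7 mm and 7.16 degrees, less where a joint would pass 70% of its speed; a pose out of reach is approached as far as the arm can. A call with a number of a shift or a turn outside -1 to 1 is refused whole. A call with a gripper value outside its range is refused whole. The fingers move at their own pace and stop on an object; "grip_force" is the grip in N (left out, the last holds). Time passes only in rows, so rows that do not move let the fingers close. It gives the time, the measured TCP pose, the force and the opening at its end, in the units of the state.
- manip.get_obs(): the state, without advancing time (a new reading comes with each control period).
- cams.camera(name): name is "side" or "top"; returns the picture (420x560x3 uint8, red, green, blue); there is no depth.
- cams.camera_info(name): a dict with "fx", "fy", "cx", "cy" (pixels), "dist" ([k1, k2, p1, p2, k3] as OpenCV has them; the pictures are not rectified), "pose" (4x4, takes a point from camera to world coordinates). Camera axes: x right, y down, z forward; pixel columns grow to the right and rows downward; lengths in m; the calibration is good to about 2 mm. A picture is of the moment at which its call begins. camera_info takes no time and is no camera call.
- manip.hand_in(): hands the job in, once; it reports no verdict.
The state is a dict: "clock": time; "joint_pos": joint angles; "joint_velocities": joint speeds; "tau": joint torques, N m; "position": TCP position; "ee_rot": TCP orientation; "ft_force": force on the tool from outside, world axes, zero at the start; "torque": the same for the moment, N m; "grip_width": opening from 0.0 (shut) to 1.0 (fully open).
Only numpy, scipy, OpenCV 4.12 (cv2) and the standard library are available. Lean on these libraries where they do the work, as an engineer would, in place of code of your own. Each camera call takes 0.05 s, during which the arm holds its last target.

## Task

Pick up the sprung tongs with the green grips, squeeze them shut on the stamp with the wet red face, and set it down gently, still standing face up, in the white drying tray. Then lay the tongs back flat on the desk. Never touch either stamp with the gripper itself, and leave the blue stamp where it stands.

Things in the scene. Friction and masses are not known exactly. Their poses are not given: they have to be found in the camera images.
- tongs: Steel spring tongs with green finger grips, flat on the desk, 180 mm, 80 g. Origin: on the underside, midway between the grips; x points to the jaws, y across (squeeze direction), z up. Grips: 34 mm long in x about the origin, z 0 to 24 mm, 51 mm over their outer faces when free (53 at the front); the rest is at most 16 mm high. Balanced near the origin. Bow end x = -91, jaw tips +89 mm. Spring: each grip starts to give at 4 N.
- tongs_jaws (a point): Middle between the black rubber jaws: 75 mm along x from the tongs' origin, on the underside; same axes. Jaws 26 mm long, z 0 to 16 mm, 50 mm apart inside when free, closing twice as far as the grips. Grips at 47 mm (carrying): jaw gap about 41 mm. On a 24 mm stamp the grips stand at about 37 mm (9 N each); squeezing harder presses the stamp with half the extra force.
- stamp_red: Round wooden hand stamp, 24 mm in diameter, 40 mm high, 30 g, standing on the desk with its rubber face up, wet with red ink (red top, thin red ring near the foot). Origin: centre of its underside; z is its axis, up when it stands face up.
- stamp_blue: The same stamp with blue ink (blue top and ring), the one to leave alone. Origin: centre of its underside.
- tray: White drying tray, fixed to the desk: 120 mm square outside, 8 mm high, walls and floor 4 mm thick, so the inner floor lies 4 mm over the desk and the rim 4 mm over that floor. Origin: centre of its underside, z up; sides along its x and y.

How it is judged:
On the way, in this order (a step that is already met when the one before it is completed fails the run):
1. the tongs are picked up off the desk, the gripper squeezing them (height (world z) of tongs above 0.006 m and contact force between the fingers and tongs above 1 N), for 0.2 s.
2. the red stamp is lifted off the desk in the squeezed tongs (height (world z) of stamp_red above 0.01 m and contact force between tongs and stamp_red above 0.8 N and contact force between the fingers and tongs above 1 N), for 0.2 s.
3. the red stamp, still in the tongs, is brought down inside the tray, to less than 12 mm over its floor (z of stamp_red in the frame of tray below 0.016 m and horizontal distance between stamp_red and tray below 0.05 m and contact force between tongs and stamp_red above 0.5 N), for 0.05 s.
At the end, for the whole second after the job is handed in: The red stamp stands face up (within 8 degrees) at rest on the floor of the tray, its axis within 45 mm of the tray's middle in both of the tray's directions and the tongs off it; the tongs lie flat on the desk, clear of the tray and at rest; the blue stamp stands within 15 mm of where it stood (x of stamp_red in the frame of tray between -0.045 and 0.045 m and y of stamp_red in the frame of tray between -0.045 and 0.045 m and z of stamp_red in the frame of tray between 0.002 and 0.007 m and angle between each of stamp_red, stamp_blue's own z axis and vertical below 0.15 rad and linear speed of each of stamp_red, tongs below 0.02 m/s and contact force between tongs and stamp_red below 0.1 N and height (world z) of tongs below 0.006 m and angle between tongs's own z axis and vertical below 0.1 rad and contact force between tongs and tray below 0.1 N and distance of stamp_blue from where it was at the start of the episode below 0.015 m); the robot touches nothing.
It fails at once if the gripper or arm touches the red stamp (contact force between any of the fingers, the arm and stamp_red above 0.3 N).
It fails at once if the gripper or arm touches the blue stamp (contact force between any of the fingers, the arm and stamp_blue above 0.3 N).
It fails at once if the blue stamp is moved by more than 15 mm or tipped (distance of stamp_blue from where it was at the start of the episode above 0.015 m or angle between stamp_blue's own z axis and vertical above 0.5 rad).
It fails at once if the red stamp is tipped over (angle between stamp_red's own z axis and vertical above 0.6 rad).
It also fails if it takes over 51 s, if anything falls off the work surface, if the arm or the gripper's body presses on something with over 40 N, if the wrist force passes 120 N, or if a joint passes its speed limit or range.

## Working session

There is one attempt and no reset: what is moved stays moved. The work goes in short steps, Python scripts to look and compute and a tool call to move; the robot and the scene stay as the last step left them, time stands still between calls to the robot, and variables do not carry over. Pictures are saved under pics/ and viewed, and the job is handed in when it is done.

Besides the shell and the picture viewer there is one more tool, called after "Emit:" by a JSON object that holds its "name" and its "arguments", one argument or row to a line. move_arm: Moves the arm, as the interface text tells. Shift numbers are shares of 200 mm and turn numbers shares of 45 degrees, none past 1 either way. Its arguments: {"type":"object","properties":{"claw":{"type":"array","items":{"type":"number"}},"dp":{"type":"array","items":{"type":"array","items":{"type":"number"}}},"turn":{"type":"array","items":{"type":"array","items":{"type":"number"}}},"grip_force":{"type":"number"}},"required":["claw","dp","turn"]}

```bash
mkdir -p pics; python3 - <<'E'
from workcell import manip, cams
import cv2
for n in("top","side"):
    im=cams.camera(n); cv2.imwrite(f"pics/{n}0.png",im[:,:,::-1])
    i=cams.camera_info(n); print(n,{k:(v if k!='pose' else __import__('numpy').round(v,4).tolist()) for k,v in i.items()})
print(manip.get_obs(), manip.grip_depth)
E
```

```text
top {'fx': 535.5399810350799, 'fy': 535.5399810350799, 'cx': 282.22853221483643, 'cy': 208.88447906738173, 'dist': array([-0.20644458,  0.        ,  0.        ,  0.        ,  0.        ]), 'pose': [[0.0148, -0.9848, 0.173, 0.3691], [-0.9995, -0.0194, -0.0247, 0.0415], [0.0277, -0.1726, -0.9846, 1.2646], [0.0, 0.0, 0.0, 1.0]]}
side {'fx': 405.8455089144556, 'fy': 405.8455089144556, 'cx': 279.88156488324523, 'cy': 208.84086026732442, 'dist': array([0.03729378, 0.        , 0.        , 0.        , 0.        ]), 'pose': [[-0.9666, -0.1297, 0.2211, 0.4081], [-0.2552, 0.4052, -0.8779, 0.7879], [0.0243, -0.905, -0.4247, 0.4181], [0.0, 0.0, 0.0, 1.0]]}
{'clock': 0.1, 'joint_pos': array([-1.17661137,  0.33281021, -0.06468884,  1.46084073,  0.02160453,
        1.3498893 , -0.08852142]), 'joint_velocities': array([-2.14603797e-04,  3.41805498e-04,  1.85038541e-03, -4.26363107e-03,
        4.58804710e-05,  1.74545182e-03, -4.37685416e-04]), 'tau': array([ 1.11869300e-03, -6.26746058e+01,  4.87785065e-02, -3.92433393e+01,
        1.61521405e-02,  7.03046360e-03, -3.71603718e-06]), 'position': array([0.25289229, 0.57119558, 0.23060243]), 'ee_rot': array([ 8.38102992e-01,  5.45511671e-01, -5.06673812e-04,  3.67733858e-04]), 'ft_force': array([ 0.74494831, -0.103919  ,  0.25261228]), 'torque': array([-0.00775463, -0.0390755 ,  0.0235073 ]), 'grip_width': 1.0015344864762583} 0.0187
```

View pics/top0.png

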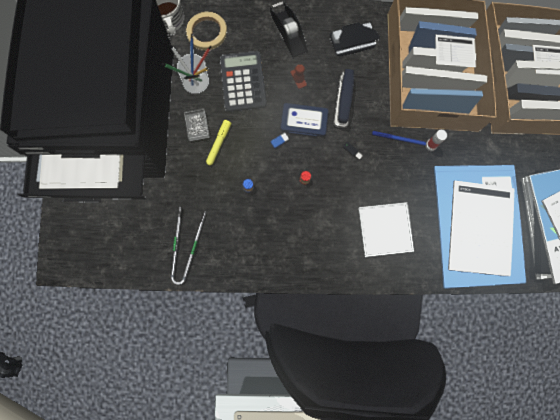

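View pics/side0.png

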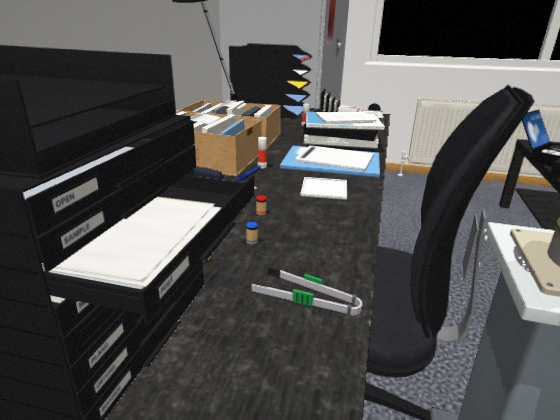

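The top view shows the tongs at about (187,245) with the jaws pointing up, the blue stamp at (248,185), the red stamp at (306,177) and the tray at (386,229). Next I'll zoom in and measure.

```bash
cat > h.py <<'E'
import numpy as np, cv2
from workcell import manip, cams
from scipy.spatial.transform import Rotation as R
def px2w(n,uv,z):
    i=cams.camera_info(n); K=np.array([[i['fx'],0,i['cx']],[0,i['fy'],i['cy']],[0,0,1]])
    p=cv2.undistortPoints(np.array(uv,float).reshape(-1,1,2),K,np.array(i['dist']))[:,0]
    P=np.array(i['pose']); d=np.c_[p,np.ones(len(p))]@P[:3,:3].T; o=P[:3,3]
    return o+d*((z-o[2])/d[:,2])[:,None]
def w2px(n,X):
    i=cams.camera_info(n); K=np.array([[i['fx'],0,i['cx']],[0,i['fy'],i['cy']],[0,0,1]])
    P=np.linalg.inv(np.array(i['pose'])); r,_=cv2.Rodrigues(P[:3,:3])
    return cv2.projectPoints(np.array(X,float).reshape(-1,3),r,P[:3,3],K,np.array(i['dist']))[0][:,0]
E
python3 - <<'E'
from h import *
t=cv2.imread('pics/top0.png'); s=cv2.imread('pics/side0.png')
def blobs(im,n,z,lo,hi,box,tag):
    x0,y0,x1,y1=box; h=cv2.cvtColor(im,cv2.COLOR_BGR2HSV)[y0:y1,x0:x1]
    m=cv2.inRange(h,lo,hi); k,l,st,c=cv2.connectedComponentsWithStats(m)
    for j in range(1,k):
        if st[j,4]>3:
            uv=c[j]+[x0,y0]; print(tag,n,uv.round(1),st[j,4],px2w(n,[uv],z)[0].round(4))
bt=(160,150,420,290)
blobs(t,'top',.04,(100,150,90),(125,255,255),bt,'blue')
blobs(t,'top',.04,(0,150,90),(6,255,255),bt,'red')
blobs(t,'top',.020,(45,100,50),(80,255,255),bt,'green')
blobs(t,'top',.008,(0,0,170),(180,50,255),(340,190,425,265),'tray')
bs=(225,180,370,330)
blobs(s,'side',.04,(100,150,90),(125,255,255),bs,'blue')
blobs(s,'side',.04,(0,150,90),(6,255,255),bs,'red')
blobs(s,'side',.012,(45,100,50),(80,255,255),bs,'green')
cv2.imwrite('pics/tc.png',cv2.resize(t[195:295,150:250],None,fx=6,fy=6,interpolation=cv2.INTER_CUBIC))
cv2.imwrite('pics/tc2.png',cv2.resize(t[160:270,230:420],None,fx=4,fy=4,interpolation=cv2.INTER_CUBIC))
cv2.imwrite('pics/sc.png',cv2.resize(s[255:325,240:375],None,fx=5,fy=5,interpolation=cv2.INTER_CUBIC))
E
```

```text
blue top [247.7 183.5] 67 [0.643  0.0924 0.04  ]
red top [305.6 175.5] 77 [ 0.6652 -0.043   0.04  ]
green top [174.1 243.5] 28 [0.5006 0.2624 0.02  ]
green top [193.5 247.4] 36 [0.4924 0.2162 0.02  ]
tray top [385.8 229.1] 2431 [ 0.5457 -0.2394  0.008 ]
blue side [251.5 224.5] 60 [0.6406 0.0959 0.04  ]
red side [260.8 197.8] 43 [ 0.6627 -0.0384  0.04  ]
red side [261.5 211.9] 8 [0.6388 0.0334 0.04  ]
green side [312.7 278.3] 98 [0.4931 0.2047 0.012 ]
green side [302.3 297.1] 271 [0.4997 0.2612 0.012 ]
```

View pics/tc.png

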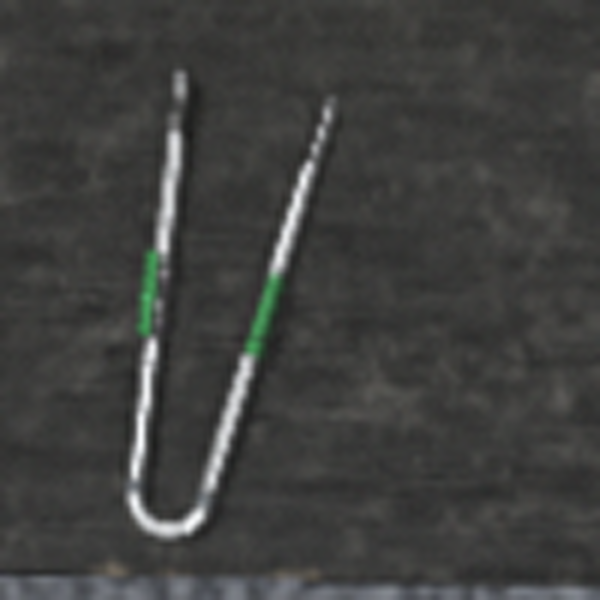

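View pics/tc2.png

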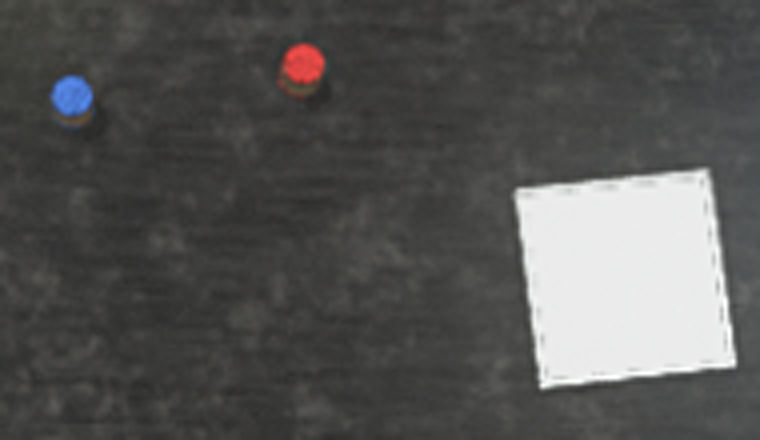

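View pics/sc.png

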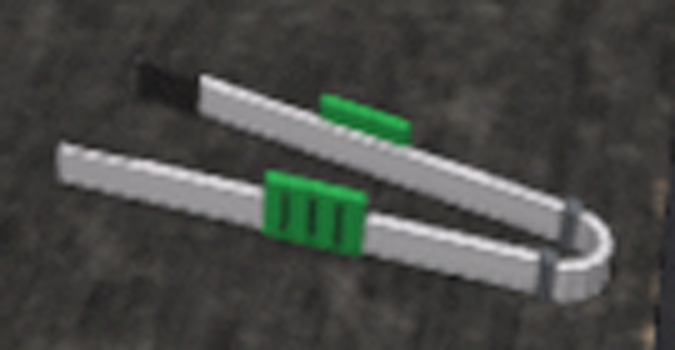

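```bash
python3 - <<'E'
from h import *
c=lambda x,y,f,ox,oy:((x+.5)/f-.5+ox,(y+.5)/f-.5+oy)
tp=[c(168,530,6,150,195),c(180,75,6,150,195),c(330,101,6,150,195)]
W=px2w('top',tp,.016); print(W.round(4))
g=px2w('top',[c(151,292,6,150,195),c(265,315,6,150,195)],.022); print('grips',g.round(4), np.linalg.norm(g[0]-g[1]), g.mean(0))
m=(W[1]+W[2])/2; d=m-W[0]; print('axis',np.degrees(np.arctan2(d[1],d[0])),np.linalg.norm(d),'org',W[0]+d/np.linalg.norm(d)*.091,'jaws',W[0]+d/np.linalg.norm(d)*.166)
# side
sp=[c(605,245,5,240,255),c(60,148,5,240,255),c(140,65,5,240,255)]
W=px2w('side',sp,.016); print(W.round(4))
m=(W[1]+W[2])/2; d=m-W[0]; print('axis',np.degrees(np.arctan2(d[1],d[0])),np.linalg.norm(d),'org',W[0]+d/np.linalg.norm(d)*.091)
q=[c(516,188,4,230,160),c(709,170,4,230,160),c(736,366,4,230,160),c(542,387,4,230,160)]
T=px2w('top',q,.008); print('tray',T.round(4),T.mean(0), np.degrees(np.arctan2(*(T[0]-T[3])[1::-1])))
st=[c(303,64,4,230,160),c(72,95,4,230,160)]; print(px2w('top',st,.04))
s=cv2.imread('pics/side0.png'); cv2.imwrite('pics/sc2.png',cv2.resize(s[170:250,235:355],None,fx=6,fy=6,interpolation=cv2.INTER_CUBIC))
E
```

```text
[[0.4089 0.2511 0.016 ]
 [0.5881 0.254  0.016 ]
 [0.5789 0.1938 0.016 ]]
grips [[0.501  0.2605 0.022 ]
 [0.493  0.2153 0.022 ]] 0.04585116805393177 [0.4969803  0.23788545 0.022     ]
axis -8.84565397029087 0.17668638898208583 org [0.49880852 0.23706115 0.016     ] jaws [0.57291649 0.22552815 0.016     ]
[[0.4077 0.2559 0.016 ]
 [0.587  0.2567 0.016 ]
 [0.5755 0.2014 0.016 ]]
axis -8.796515016000289 0.17557999075492947 org [0.49765833 0.24200455 0.016     ]
tray [[ 0.5991 -0.1738  0.008 ]
 [ 0.6126 -0.2931  0.008 ]
 [ 0.4932 -0.3071  0.008 ]
 [ 0.4795 -0.1885  0.008 ]] [ 0.54609844 -0.24060323  0.008     ] 7.016961357216161
[[ 0.66486908 -0.0426099   0.04      ]
 [ 0.6433547   0.09261389  0.04      ]]
```

View pics/sc2.png

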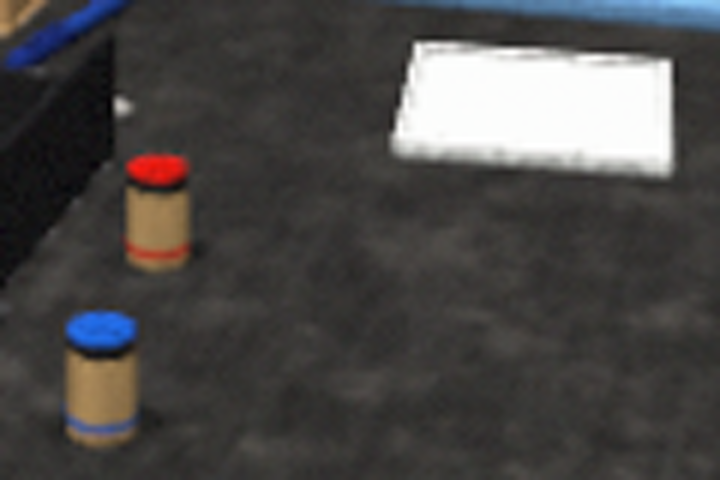

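```bash
cat >> h.py <<'E'
def plan(pos,yaw,n,o=None):
    """yaw = tongs x heading deg; rows shift in tool axes at row start"""
    o=manip.get_obs() if o is None else o
    p=np.array(o['position']); r=R.from_quat(o['ee_rot'])
    y=np.radians(yaw); xx=np.array([-np.sin(y),np.cos(y),0]); zz=np.array([0,0,-1.]); yy=np.cross(zz,xx)
    rt=R.from_matrix(np.c_[xx,yy,zz]); rv=(r.inv()*rt).as_rotvec()
    d=(np.array(pos)-p)/n
    print('from',p.round(4),'d',(np.array(pos)-p).round(4),'step mm',np.linalg.norm(d)*1e3,'step deg',np.degrees(np.linalg.norm(rv))/n)
    dps=[];
    for k in range(n):
        rk=r*R.from_rotvec(rv*k/n); dps.append((rk.inv().apply(d)/.2).round(3).tolist())
    print('dp',dps); print('turn',(np.degrees(rv)/n/45).round(4).tolist())
E
python3 -c "
from h import *
plan([.498,.2385,.10],-8.8,12)"
```

```text
from [0.2529 0.5712 0.2306] d [ 0.2451 -0.3327 -0.1306] step mm 36.1152795643694 step deg 1.2567401863253058
dp [[-0.085, 0.15, 0.055], [-0.089, 0.148, 0.055], [-0.092, 0.146, 0.055], [-0.095, 0.144, 0.055], [-0.098, 0.141, 0.055], [-0.101, 0.139, 0.054], [-0.104, 0.137, 0.054], [-0.107, 0.135, 0.054], [-0.11, 0.132, 0.054], [-0.113, 0.13, 0.054], [-0.116, 0.127, 0.054], [-0.119, 0.125, 0.054]]
turn [-0.0, 0.0001, -0.0279]
```

Emit:
{"name": "move_arm", "arguments": {
  "claw": [1,1,1,1,1,1,1,1],
  "dp": [
    [-0.085,0.15,0.0],
    [-0.089,0.148,0.0],
    [-0.092,0.146,0.0],
    [-0.095,0.144,0.02],
    [-0.098,0.141,0.05],
    [-0.101,0.139,0.06],
    [-0.104,0.137,0.06],
    [-0.107,0.135,0.06]
  ],
  "turn": [
    [0,0,-0.028],
    [0,0,-0.028],
    [0,0,-0.028],
    [0,0,-0.028],
    [0,0,-0.028],
    [0,0,-0.028],
    [0,0,-0.028],
    [0,0,-0.028]
  ],
  "grip_force": 20
}}

```text
clock: 0.77
position: [0.4174, 0.3482, 0.1807]
ee_rot: [0.787, 0.617, -0.0, -0.0]
ft_force: [1.1, 0.9, 0.7]
grip_width: 0.996
```

Emit:
{"name": "move_arm", "arguments": {
  "claw": [1,1,1,1,1],
  "dp": [
    [-0.11,0.132,0.06],
    [-0.113,0.13,0.06],
    [-0.116,0.127,0.06],
    [-0.119,0.125,0.06],
    [0,0,0]
  ],
  "turn": [
    [0,0,-0.028],
    [0,0,-0.028],
    [0,0,-0.028],
    [0,0,-0.028],
    [0,0,0]
  ]
}}

```text
clock: 1.18
position: [0.5012, 0.231, 0.1308]
ee_rot: [0.762, 0.648, -0.002, 0.001]
ft_force: [-0.5, -1.0, -0.7]
grip_width: 0.999
```

```bash
python3 - <<'E'
from h import *
for n in("top","side"):
    im=cams.camera(n); cv2.imwrite(f"pics/{n}1.png",im[:,:,::-1])
o=manip.get_obs();print(o['clock'],o['position'],o['joint_pos'].round(2))
plan([.498,.2385,.05],-8.8,3)
E
```

```text
1.2833 [0.49873259 0.23731296 0.13246914] [-0.66  0.25  0.15  1.79 -0.04  1.11  0.92]
from [0.4987 0.2373 0.1325] d [-0.0007  0.0012 -0.0825] step mm 27.493646298829184 step deg 0.06096751297521267
dp [[0.002, -0.001, 0.137], [0.002, -0.001, 0.137], [0.002, -0.001, 0.137]]
turn [-0.0005, 0.0005, -0.0011]
```

View pics/side1.png

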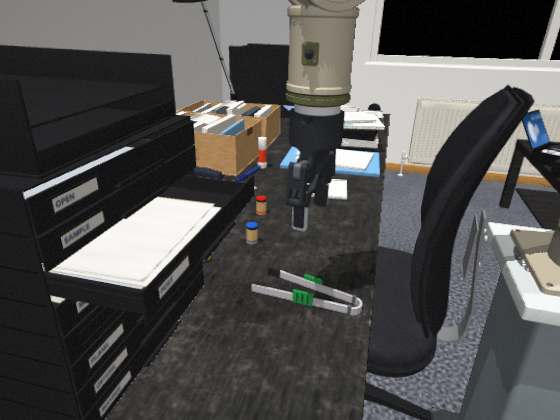

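View pics/top1.png

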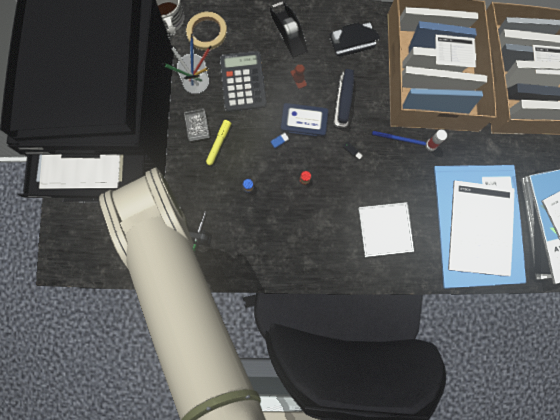

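Side view: the open gripper hangs over the tongs with its fingers straddling the line through the grips (303,297)–(313,278). I'll descend.

Emit:
{"name": "move_arm", "arguments": {
  "claw": [1,1,1,1,1],
  "dp": [
    [0.006,0.003,0.15],
    [0,0,0.15],
    [0,0,0.15],
    [0,0,0.05],
    [0,0,0]
  ],
  "turn": [
    [0,0,0],
    [0,0,0],
    [0,0,0],
    [0,0,0],
    [0,0,0]
  ]
}}

```text
clock: 1.7
position: [0.497, 0.2404, 0.0312]
ee_rot: [0.759, 0.652, -0.002, -0.001]
ft_force: [-0.1, -0.1, 0.1]
grip_width: 0.999
```

```bash
python3 - <<'E'
from h import *
for n in("side",):
    im=cams.camera(n); cv2.imwrite(f"pics/{n}2.png",cv2.resize(im[200:330,230:390,::-1],None,fx=4.5,fy=4.5,interpolation=cv2.INTER_CUBIC))
o=manip.get_obs();print(o['clock'],o['position'],o['ft_force'])
plan([.498,.2385,.003],-8.8,3)
E
```

```text
1.75 [0.49843633 0.24082046 0.03321196] [ 0.76108033  1.23362478 -0.46451429]
from [0.4984 0.2408 0.0332] d [-0.0004 -0.0023 -0.0302] step mm 10.10136103294103 step deg 0.04795853051775884
dp [[-0.004, -0.0, 0.05], [-0.004, -0.0, 0.05], [-0.004, -0.0, 0.05]]
turn [-0.0006, 0.0003, 0.0008]
```

View pics/side2.png

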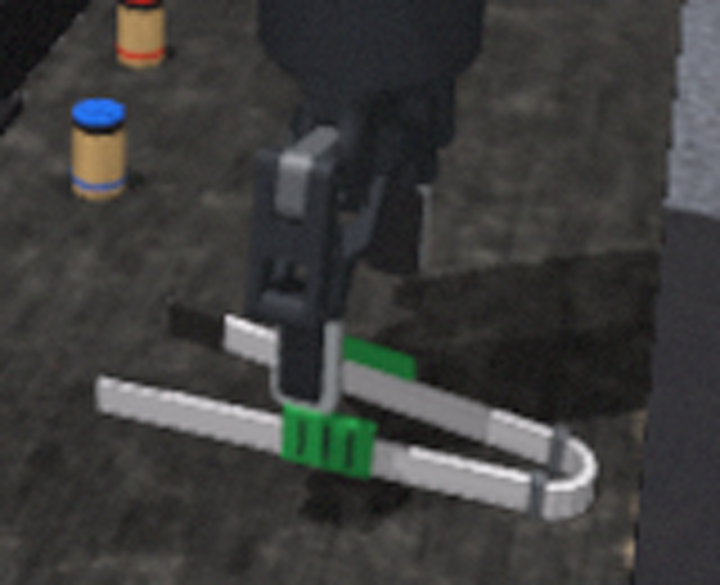

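```bash
python3 - <<'E'
from h import *
o=manip.get_obs(); r=R.from_quat(o['ee_rot']); p=o['position']
print(r.as_matrix().round(3).tolist())
for s in(1,-1):
  for b in (.0425,.057): print(s,b,w2px('side',[p+r.apply([s*b,0,-.013])]), 'want ~(298.3,289.5)')
for s in (1,-1): print(px2w('side',[[298.3,290]],.046))
print('grip outer face centre',w2px('side',[[.498+.153*.0255,.2385+.988*.0255,.012]]),'obs 302.9,297.8')
E
```

```text
[[0.151, 0.989, -0.001], [0.989, -0.151, -0.001], [-0.001, -0.001, -1.0]]
1 0.0425 [[297.08488436 286.75066222]] want ~(298.3,289.5)
1 0.057 [[293.5843949  291.99002776]] want ~(298.3,289.5)
-1 0.0425 [[315.14138666 259.7538916 ]] want ~(298.3,289.5)
-1 0.057 [[317.85916517 255.69472834]] want ~(298.3,289.5)
[[0.50136689 0.29008303 0.046     ]]
[[0.50136689 0.29008303 0.046     ]]
grip outer face centre [[300.59745614 297.78908647]] obs 302.9,297.8
```

Emit:
{"name": "move_arm", "arguments": {
  "claw": [1,1,1,1,1],
  "dp": [
    [-0.006,0,0.06],
    [-0.003,0,0.06],
    [0,0,0.025],
    [0,0,0],
    [0,0,0]
  ],
  "turn": [
    [0,0,0],
    [0,0,0],
    [0,0,0],
    [0,0,0],
    [0,0,0]
  ]
}}

```text
clock: 2.17
position: [0.4989, 0.2383, 0.0043]
ee_rot: [0.759, 0.651, -0.0, -0.0]
ft_force: [-0.2, 0.1, 0.3]
grip_width: 1.0
```

```bash
python3 - <<'E'
from h import *
for n in("side",):
    im=cams.camera(n); cv2.imwrite(f"pics/{n}3.png",cv2.resize(im[200:330,230:390,::-1],None,fx=4.5,fy=4.5,interpolation=cv2.INTER_CUBIC))
o=manip.get_obs();print(o['clock'],o['position'],o['ft_force'])
plan([.498,.2385,.003],-8.8,1)
E
```

```text
2.2167 [0.49924015 0.23843553 0.00468087] [-0.49415761 -0.51735616  0.1017252 ]
from [0.4992 0.2384 0.0047] d [-0.0012  0.0001 -0.0017] step mm 2.0898421459786576 step deg 0.04479430817832626
dp [[-0.001, -0.006, 0.008]]
turn [0.0004, -0.0005, 0.0008]
```

View pics/side3.png

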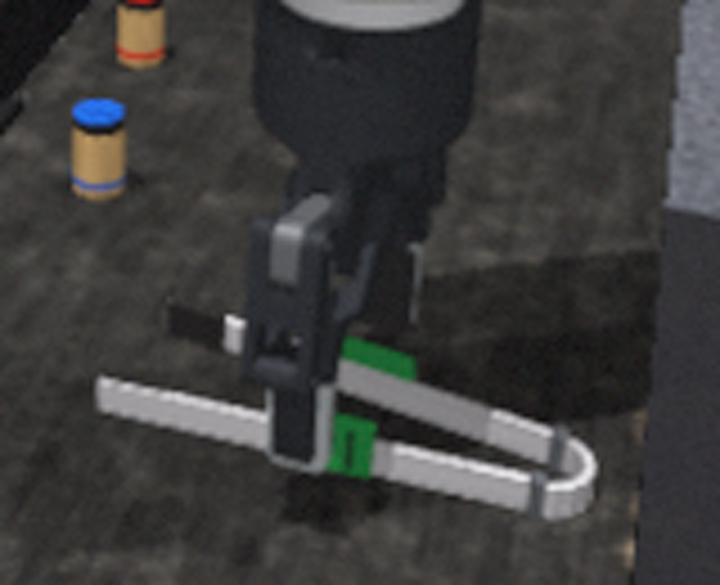

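The near fingertip (297,304 in full-frame pixels) lines up with the grip centre once the sight line is allowed for. Now I'll close to about the carrying width.

Emit:
{"name": "move_arm", "arguments": {
  "claw": [0.7,0.6,0.55,0.55,0.55,0.55],
  "dp": [
    [0,-0.003,0],
    [0,0,0],
    [0,0,0],
    [0,0,0],
    [0,0,0],
    [0,0,0]
  ],
  "turn": [
    [0,0,0],
    [0,0,0],
    [0,0,0],
    [0,0,0],
    [0,0,0],
    [0,0,0]
  ],
  "grip_force": 20
}}

```text
clock: 2.72
position: [0.4989, 0.2388, 0.0051]
ee_rot: [0.759, 0.651, 0.001, 0.0]
ft_force: [-1.3, -0.4, 4.9]
grip_width: 0.554
```

```bash
python3 - <<'E'
from h import *
for n in("side",):
    im=cams.camera(n); cv2.imwrite(f"pics/{n}4.png",cv2.resize(im[200:330,230:390,::-1],None,fx=4.5,fy=4.5,interpolation=cv2.INTER_CUBIC))
o=manip.get_obs();print(o['clock'],o['position'],o['ft_force'],o['grip_width'])
E
```

```text
2.7667 [0.49892583 0.23876778 0.00515085] [-1.95505171 -0.13371145  5.6370202 ] 0.5531498639994624
```

View pics/side4.png

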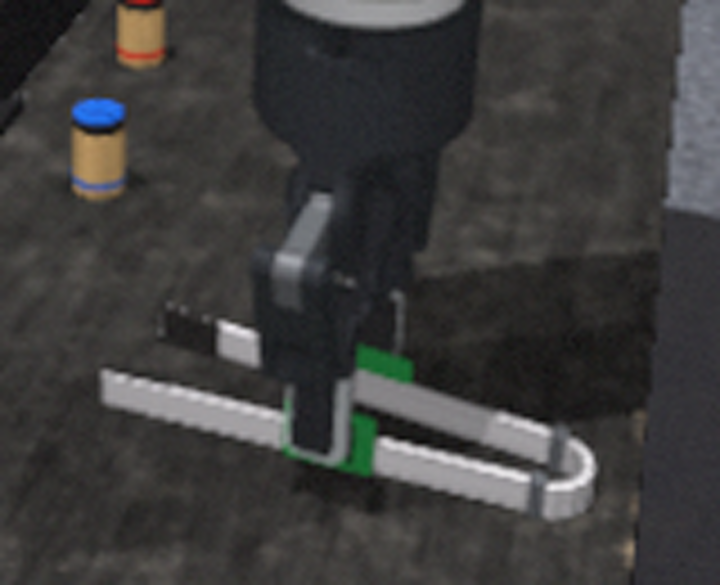

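Emit:
{"name": "move_arm", "arguments": {
  "claw": [0.55,0.55,0.55,0.55,0.55,0.55],
  "dp": [
    [0,0,-0.02],
    [0,0,-0.05],
    [0,0,-0.08],
    [0,0,-0.08],
    [0,0,-0.07],
    [0,0,0]
  ],
  "turn": [
    [0,0,0],
    [0,0,0],
    [0,0,0],
    [0,0,0],
    [0,0,0],
    [0,0,0]
  ]
}}

```text
clock: 3.27
position: [0.5001, 0.2392, 0.0678]
ee_rot: [0.759, 0.651, 0.002, 0.0]
ft_force: [0.2, -0.4, -0.1]
grip_width: 0.553
```

```bash
python3 - <<'E'
from h import *
for n in("side",):
    im=cams.camera(n); cv2.imwrite(f"pics/{n}5.png",cv2.resize(im[200:330,230:390,::-1],None,fx=4.5,fy=4.5,interpolation=cv2.INTER_CUBIC))
o=manip.get_obs();print(o['clock'],o['position'],o['ft_force'],o['grip_width'])
plan([.53,-.02,.07],-8.8,10)
E
```

```text
3.3167 [0.49938532 0.23891501 0.06617494] [-0.16770729  0.2860967  -1.52790201] 0.5515218618561772
from [0.4994 0.2389 0.0662] d [ 0.0306 -0.2589  0.0038] step mm 26.07467605885534 step deg 0.01913641319454298
dp [[-0.126, 0.035, -0.002], [-0.126, 0.035, -0.002], [-0.126, 0.035, -0.002], [-0.126, 0.035, -0.002], [-0.126, 0.035, -0.002], [-0.126, 0.035, -0.002], [-0.126, 0.035, -0.002], [-0.126, 0.035, -0.002], [-0.126, 0.035, -0.002], [-0.126, 0.035, -0.002]]
turn [0.0003, -0.0003, 0.0001]
```

View pics/side5.png

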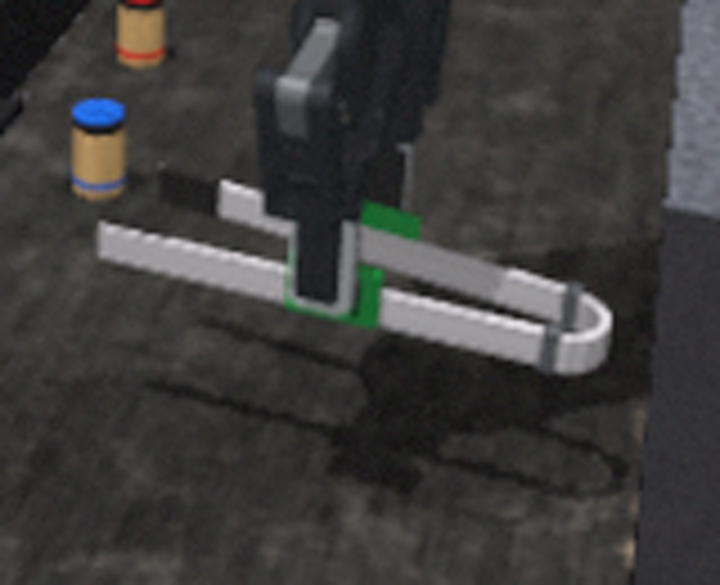

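The tongs hang level and held. Next I'll move in front of the red stamp.

Emit:
{"name": "move_arm", "arguments": {
  "claw": [0.55,0.55,0.55,0.55,0.55,0.55,0.55,0.55],
  "dp": [
    [-0.06,0.01,0],
    [-0.126,0.03,0],
    [-0.126,0.035,0],
    [-0.126,0.035,0],
    [-0.126,0.035,0],
    [-0.126,0.035,0],
    [-0.126,0.035,0],
    [-0.126,0.035,0]
  ],
  "turn": [
    [0,0,0],
    [0,0,0],
    [0,0,0],
    [0,0,0],
    [0,0,0],
    [0,0,0],
    [0,0,0],
    [0,0,0]
  ]
}}

```text
clock: 3.98
position: [0.518, 0.0421, 0.0633]
ee_rot: [0.759, 0.651, -0.001, -0.0]
ft_force: [0.6, -0.4, -0.8]
grip_width: 0.551
```

Emit:
{"name": "move_arm", "arguments": {
  "claw": [0.55,0.55,0.55,0.55,0.55],
  "dp": [
    [-0.126,0.035,0],
    [-0.126,0.03,0],
    [-0.06,0.015,0],
    [0,0,0],
    [0,0,0]
  ],
  "turn": [
    [0,0,0],
    [0,0,0],
    [0,0,0],
    [0,0,0],
    [0,0,0]
  ]
}}

```text
clock: 4.4
position: [0.5244, -0.0208, 0.0634]
ee_rot: [0.76, 0.65, -0.001, -0.0]
ft_force: [0.8, 0.1, -0.9]
grip_width: 0.55
```

```bash
python3 - <<'E'
from h import *
for n in("side","top"):
    im=cams.camera(n); cv2.imwrite(f"pics/{n}6.png",cv2.resize(im[120:280,200:400,::-1],None,fx=3.7,fy=3.7,interpolation=cv2.INTER_CUBIC))
o=manip.get_obs();print(o['clock'],o['position'],o['ft_force'],o['grip_width'],o['joint_pos'])
E
```

```text
4.5 [ 0.52480632 -0.01880513  0.06370315] [-0.1465484   0.34931608 -0.99962058] 0.551412563365874 [-0.30420762  0.28174718  0.28795843  1.92088001 -0.09750986  0.95336921
  1.44839146]
```

View pics/side6.png

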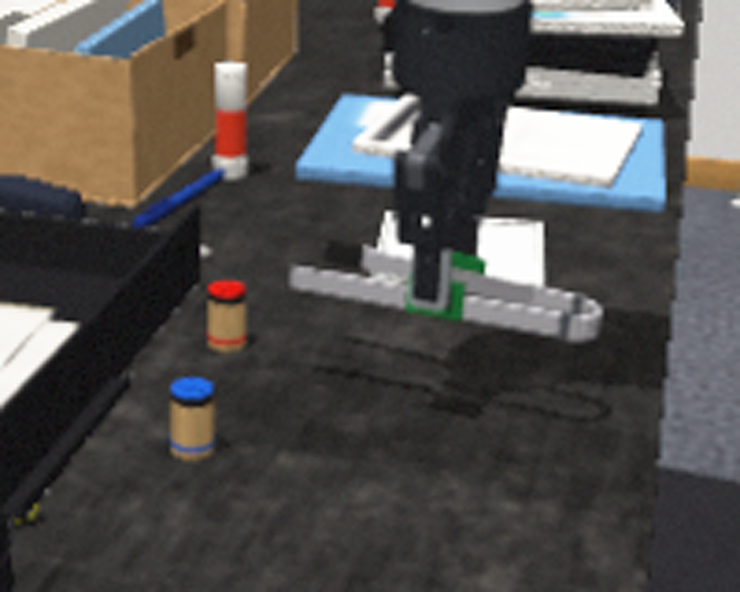

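View pics/top6.png

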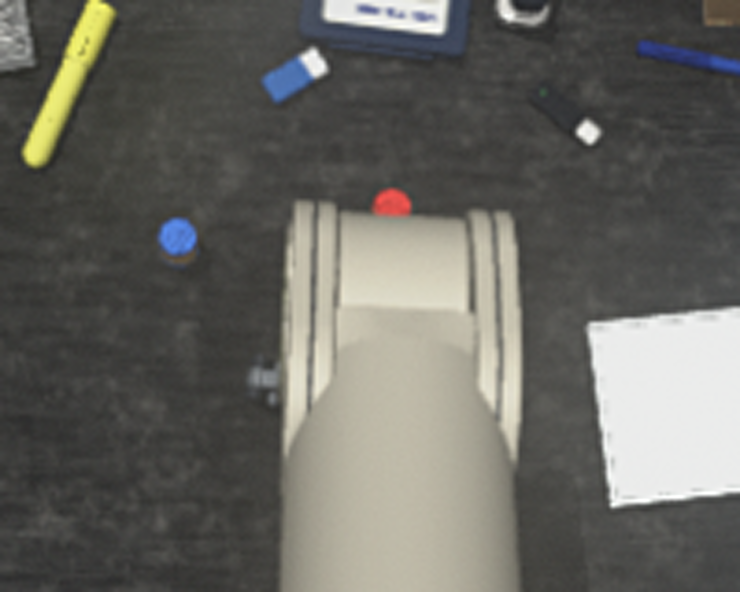

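Side view: the tongs are level in front of the red stamp (base at 227,345 in the crop). I'll lower until the tongs' underside is about 15 mm up, then go forward along the tongs axis.

Emit:
{"name": "move_arm", "arguments": {
  "claw": [0.55,0.55,0.55,0.55,0.55],
  "dp": [
    [0,0,0.07],
    [0,0,0.07],
    [0,0,0.06],
    [0,0,0.02],
    [0,0,0]
  ],
  "turn": [
    [0,0,0],
    [0,0,0],
    [0,0,0],
    [0,0,0],
    [0,0,0]
  ]
}}

```text
clock: 4.92
position: [0.5245, -0.0189, 0.0191]
ee_rot: [0.759, 0.651, -0.001, -0.001]
ft_force: [-0.5, 0.5, -1.2]
grip_width: 0.549
```

```bash
python3 - <<'E'
from h import *
o=manip.get_obs();print(o['clock'],o['position'],o['ft_force'],o['grip_width'])
plan([.57,-.0268,.02],-8.8,6)
plan([.591,-.030,.02],-8.8,6)
E
```

```text
4.9167 [ 0.52446942 -0.01892904  0.01909509] [-0.54169228  0.52780524 -1.16202549] 0.5485236361503987
from [ 0.5245 -0.0189  0.0191] d [ 0.0455 -0.0079  0.0009] step mm 7.702461609538132 step deg 0.028377941018159242
dp [[-0.001, 0.038, -0.001], [-0.001, 0.038, -0.001], [-0.001, 0.038, -0.001], [-0.001, 0.038, -0.001], [-0.001, 0.038, -0.001], [-0.001, 0.038, -0.001]]
turn [-0.0005, 0.0001, 0.0004]
from [ 0.5245 -0.0189  0.0191] d [ 0.0665 -0.0111  0.0009] step mm 11.241915114470803 step deg 0.028377941018159242
dp [[-0.001, 0.056, -0.001], [-0.001, 0.056, -0.001], [-0.001, 0.056, -0.001], [-0.001, 0.056, -0.001], [-0.001, 0.056, -0.001], [-0.001, 0.056, -0.001]]
turn [-0.0005, 0.0001, 0.0004]
```

Emit:
{"name": "move_arm", "arguments": {
  "claw": [0.55,0.55,0.55,0.55,0.55,0.55],
  "dp": [
    [0,0.03,-0.004],
    [-0.002,0.05,0],
    [0,0.05,0],
    [-0.002,0.04,0],
    [0,0.01,0],
    [0,0,0]
  ],
  "turn": [
    [0,0,0],
    [0,0,0],
    [0,0,0],
    [0,0,0],
    [0,0,0],
    [0,0,0]
  ]
}}

```text
clock: 5.42
position: [0.5616, -0.0259, 0.0215]
ee_rot: [0.759, 0.651, 0.0, 0.0]
ft_force: [-0.7, 0.6, 0.2]
grip_width: 0.551
```

```bash
python3 - <<'E'
from h import *
for n in("side","top"):
    im=cams.camera(n); cv2.imwrite(f"pics/{n}7.png",cv2.resize(im[180:250,230:350,::-1] if n=="side" else im[150:250,240:360,::-1],None,fx=6,fy=6,interpolation=cv2.INTER_CUBIC))
o=manip.get_obs();print(o['clock'],o['position'],o['ft_force'],o['grip_width'])
plan([.591,-.030,.02],-8.8,6)
E
```

```text
5.5167 [ 0.56065613 -0.02577369  0.02114211] [-1.59634605 -0.481024   -0.13688371] 0.5551246669793471
from [ 0.5607 -0.0258  0.0211] d [ 0.0303 -0.0042 -0.0011] step mm 5.109676058784766 step deg 0.006803705802432389
dp [[0.0, 0.026, 0.001], [0.0, 0.026, 0.001], [0.0, 0.026, 0.001], [0.0, 0.026, 0.001], [0.0, 0.026, 0.001], [0.0, 0.026, 0.001]]
turn [-0.0, -0.0, 0.0001]
```

View pics/side7.png

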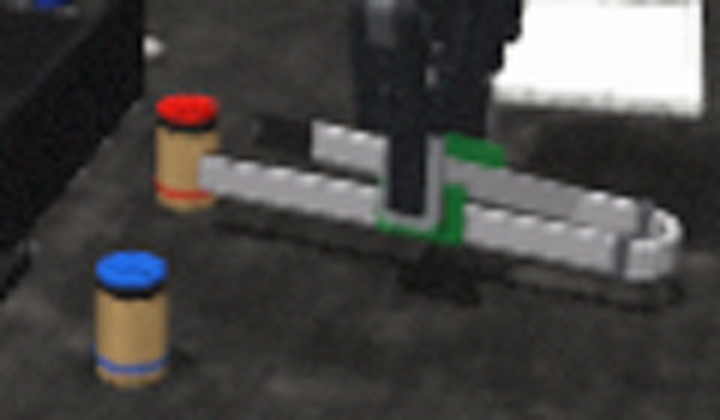

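View pics/top7.png

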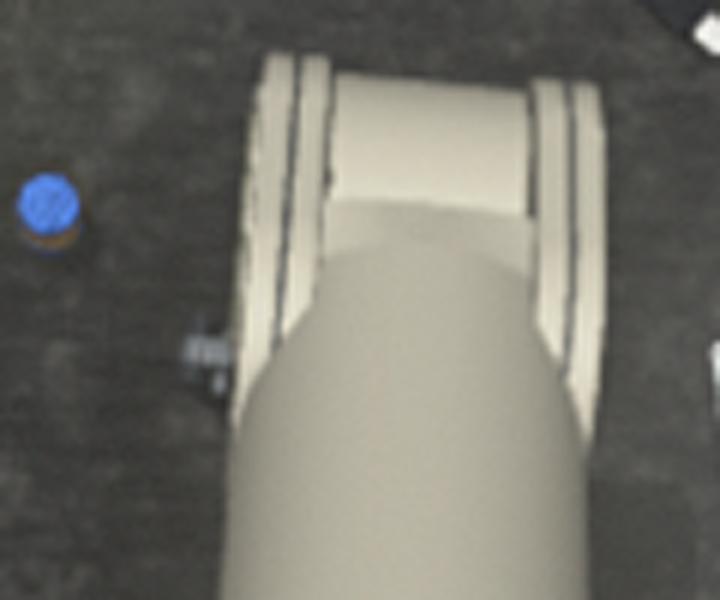

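```bash
python3 - <<'E'
from h import *
f=lambda x,y:((x+.5)/6-.5+230,(y+.5)/6-.5+180)
j=px2w('side',[f(200,155),f(256,118)],.032); s=px2w('side',[f(188,107)],.04)
print(j.round(4),s.round(4)); m=j.mean(0); d=(s[0]-m)[:2]; a=np.radians(-8.8)
print('gap',np.linalg.norm(j[0]-j[1]),'along',d@[np.cos(a),np.sin(a)],'lateral',d@[-np.sin(a),np.cos(a)])
E
```

```text
[[ 0.6506 -0.016   0.032 ]
 [ 0.6399 -0.056   0.032 ]] [[ 0.663  -0.0406  0.04  ]]
gap 0.04141194377129723 along 0.018265476288908334 lateral -0.0017673515926715142
```

The jaws line up with the stamp (lateral error 1–2 mm, clearance 8 mm). I'll advance 31 mm slowly.

Emit:
{"name": "move_arm", "arguments": {
  "claw": [0.55,0.55,0.55,0.55,0.55,0.55,0.55,0.55],
  "dp": [
    [-0.002,0.02,0],
    [-0.002,0.03,0.002],
    [0,0.03,0.002],
    [0,0.03,0],
    [0,0.025,0],
    [0,0.015,0],
    [0,0.005,0],
    [0,0,0]
  ],
  "turn": [
    [0,0,0],
    [0,0,0],
    [0,0,0],
    [0,0,0],
    [0,0,0],
    [0,0,0],
    [0,0,0],
    [0,0,0]
  ]
}}

```text
clock: 6.18
position: [0.5916, -0.0314, 0.0202]
ee_rot: [0.759, 0.651, -0.0, -0.0]
ft_force: [0.6, -0.2, -0.6]
grip_width: 0.549
```

```bash
python3 - <<'E'
from h import *
for n in("side",):
    im=cams.camera(n); cv2.imwrite(f"pics/{n}8.png",cv2.resize(im[180:250,230:350,::-1] if n=="side" else im[150:250,240:360,::-1],None,fx=6,fy=6,interpolation=cv2.INTER_CUBIC))
o=manip.get_obs();print(o['clock'],o['position'],o['ft_force'],o['grip_width'])
plan([.591,-.030,.02],-8.8,6)
E
```

```text
6.2333 [ 0.59130851 -0.03132785  0.02014402] [-0.56290231 -0.01186452 -0.17959645] 0.5503816498813301
from [ 0.5913 -0.0313  0.0201] d [-0.0003  0.0013 -0.0001] step mm 0.22846727018877203 step deg 0.006819486630963322
dp [[0.001, -0.0, 0.0], [0.001, -0.0, 0.0], [0.001, -0.0, 0.0], [0.001, -0.0, 0.0], [0.001, -0.0, 0.0], [0.001, -0.0, 0.0]]
turn [-0.0001, -0.0, 0.0001]
```

View pics/side8.png

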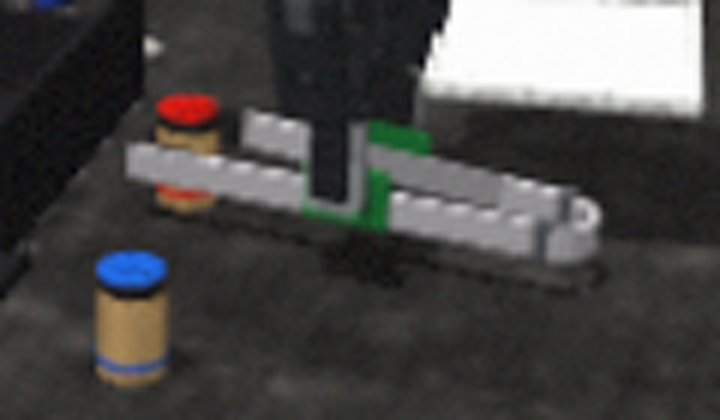

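The stamp stands between the jaws. Squeezing gradually.

Emit:
{"name": "move_arm", "arguments": {
  "claw": [0.535,0.52,0.505,0.49,0.475,0.46,0.45,0.44],
  "dp": [
    [0,0,0],
    [0,0,0],
    [0,0,0],
    [0,0,0],
    [0,0,0],
    [0,0,0],
    [0,0,0],
    [0,0,0]
  ],
  "turn": [
    [0,0,0],
    [0,0,0],
    [0,0,0],
    [0,0,0],
    [0,0,0],
    [0,0,0],
    [0,0,0],
    [0,0,0]
  ],
  "grip_force": 20
}}

```text
clock: 6.9
position: [0.5914, -0.0313, 0.0203]
ee_rot: [0.759, 0.651, 0.0, -0.0]
ft_force: [0.4, -0.0, -0.6]
grip_width: 0.444
```

Emit:
{"name": "move_arm", "arguments": {
  "claw": [0.43,0.42,0.4,0.38,0.36,0.36],
  "dp": [
    [0,0,0],
    [0,0,0],
    [0,0,0],
    [0,0,0],
    [0,0,0],
    [0,0,0]
  ],
  "turn": [
    [0,0,0],
    [0,0,0],
    [0,0,0],
    [0,0,0],
    [0,0,0],
    [0,0,0]
  ]
}}

```text
clock: 7.4
position: [0.5914, -0.0313, 0.0203]
ee_rot: [0.759, 0.651, 0.0, -0.0]
ft_force: [-0.8, -0.5, -0.5]
grip_width: 0.426
```

```bash
python3 - <<'E'
from h import *
for n in("side",):
    im=cams.camera(n); cv2.imwrite(f"pics/{n}9.png",cv2.resize(im[180:250,230:350,::-1] if n=="side" else im[150:250,240:360,::-1],None,fx=6,fy=6,interpolation=cv2.INTER_CUBIC))
o=manip.get_obs();print(o['clock'],o['position'],o['ft_force'],o['grip_width'])
E
```

```text
7.45 [ 0.59142931 -0.03133859  0.02030457] [-0.07332372 -0.08480834  0.66127103] 0.4260343453614674
```

View pics/side9.png

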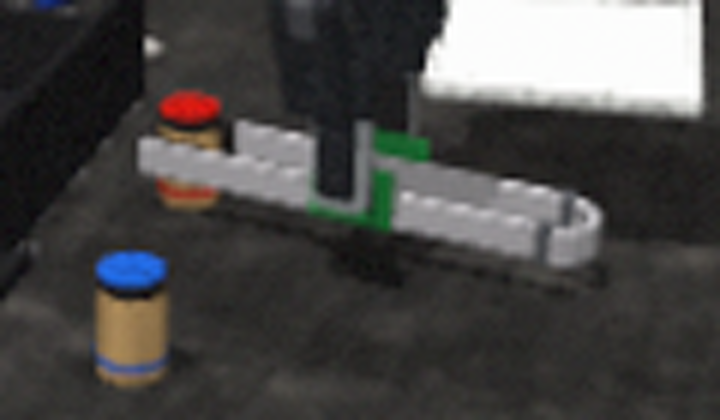

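The fingers stalled at 36 mm on the stamp, and it is upright. Lifting.

Emit:
{"name": "move_arm", "arguments": {
  "claw": [0.36,0.36,0.36,0.36,0.36,0.36,0.36,0.36],
  "dp": [
    [0,0,0],
    [0,0,-0.01],
    [0,0,-0.02],
    [0,0,-0.04],
    [0,0,-0.04],
    [0,0,-0.04],
    [0,0,-0.02],
    [0,0,0]
  ],
  "turn": [
    [0,0,0],
    [0,0,0],
    [0,0,0],
    [0,0,0],
    [0,0,0],
    [0,0,0],
    [0,0,0],
    [0,0,0]
  ],
  "grip_force": 26
}}

```text
clock: 8.12
position: [0.5923, -0.0313, 0.0559]
ee_rot: [0.759, 0.651, 0.001, 0.001]
ft_force: [0.8, -0.5, -1.2]
grip_width: 0.426
```

```bash
python3 - <<'E'
from h import *
for n in("side",):
    im=cams.camera(n); cv2.imwrite(f"pics/{n}10.png",cv2.resize(im[160:250,230:350,::-1] if n=="side" else im[150:250,240:360,::-1],None,fx=6,fy=6,interpolation=cv2.INTER_CUBIC))
o=manip.get_obs();print(o['clock'],o['position'],o['ft_force'],o['grip_width'])
c=np.array([.547,-.239]);a=np.radians(-8.8)
t=c-.075*np.array([np.cos(a),np.sin(a)]); print(t)
plan([t[0],t[1],.055],-8.8,16)
E
```

```text
8.1667 [ 0.59185924 -0.0312636   0.05508928] [ 0.19614966  0.17329621 -1.35980182] 0.42696355691023397
[ 0.47288287 -0.22752606]
from [ 0.5919 -0.0313  0.0551] d [-1.190e-01 -1.963e-01 -1.000e-04] step mm 14.344306370673776 step deg 0.0057275446326420214
dp [[-0.066, -0.027, -0.0], [-0.066, -0.027, -0.0], [-0.066, -0.027, -0.0], [-0.066, -0.027, -0.0], [-0.066, -0.027, -0.0], [-0.066, -0.027, -0.0], [-0.066, -0.027, -0.0], [-0.066, -0.027, -0.0], [-0.066, -0.027, -0.0], [-0.066, -0.027, -0.0], [-0.066, -0.027, 0.0], [-0.066, -0.027, 0.0], [-0.066, -0.027, 0.0], [-0.066, -0.027, 0.0], [-0.066, -0.027, 0.0], [-0.066, -0.027, 0.0]]
turn [0.0001, -0.0, 0.0001]
```

View pics/side10.png

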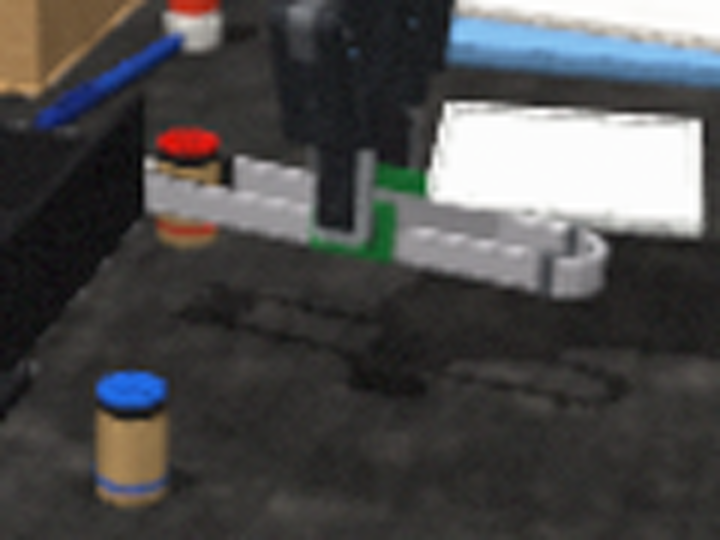

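Stamp lifted and upright. Moving to the tray.

Emit:
{"name": "move_arm", "arguments": {
  "claw": [0.36,0.36,0.36,0.36,0.36,0.36,0.36,0.36],
  "dp": [
    [-0.02,-0.01,0],
    [-0.04,-0.017,0],
    [-0.066,-0.027,0],
    [-0.08,-0.033,0],
    [-0.08,-0.033,0],
    [-0.08,-0.033,0],
    [-0.08,-0.033,0],
    [-0.08,-0.033,0]
  ],
  "turn": [
    [0,0,0],
    [0,0,0],
    [0,0,0],
    [0,0,0],
    [0,0,0],
    [0,0,0],
    [0,0,0],
    [0,0,0]
  ]
}}

```text
clock: 8.83
position: [0.5304, -0.1307, 0.054]
ee_rot: [0.76, 0.65, -0.0, -0.0]
ft_force: [0.6, 1.0, -0.9]
grip_width: 0.422
```

Emit:
{"name": "move_arm", "arguments": {
  "claw": [0.36,0.36,0.36,0.36,0.36,0.36,0.36,0.36],
  "dp": [
    [-0.08,-0.033,0],
    [-0.08,-0.033,0],
    [-0.08,-0.033,0],
    [-0.08,-0.033,0],
    [-0.08,-0.033,0],
    [-0.08,-0.033,0],
    [-0.04,-0.016,0],
    [0,0,0]
  ],
  "turn": [
    [0,0,0],
    [0,0,0],
    [0,0,0],
    [0,0,0],
    [0,0,0],
    [0,0,0],
    [0,0,0],
    [0,0,0]
  ]
}}

```text
clock: 9.5
position: [0.4719, -0.2276, 0.0542]
ee_rot: [0.76, 0.649, -0.0, -0.0]
ft_force: [0.6, 0.5, -1.8]
grip_width: 0.426
```

```bash
python3 - <<'E'
from h import *
plan([.4729,-.2275,.055],-8.8,4)
E
```

```text
from [ 0.4719 -0.2276  0.0542] d [0.001  0.0001 0.0008] step mm 0.3335655229679651 step deg 0.052669806828501996
dp [[0.0, 0.001, -0.001], [0.0, 0.001, -0.001], [0.0, 0.001, -0.001], [0.0, 0.001, -0.001]]
turn [-0.0002, 0.0002, -0.0011]
```

Emit:
{"name": "move_arm", "arguments": {
  "claw": [0.36,0.36,0.36,0.36,0.36,0.36],
  "dp": [
    [0,0,0.03],
    [0,0,0.04],
    [0,0,0.04],
    [0,0,0.02],
    [0,0,0],
    [0,0,0]
  ],
  "turn": [
    [0,0,0],
    [0,0,0],
    [0,0,0],
    [0,0,0],
    [0,0,0],
    [0,0,0]
  ]
}}

```text
clock: 10.0
position: [0.4738, -0.2245, 0.0277]
ee_rot: [0.759, 0.651, -0.0, -0.0]
ft_force: [0.1, 0.1, -0.6]
grip_width: 0.423
```

```bash
python3 - <<'E'
from h import *
for n in("side","top"):
    im=cams.camera(n); cv2.imwrite(f"pics/{n}11.png",cv2.resize(im[150:230,270:380,::-1] if n=="side" else im[170:280,330:450,::-1],None,fx=6 if n=="side" else 5,fy=6 if n=="side" else 5,interpolation=cv2.INTER_CUBIC))
o=manip.get_obs();print(o['clock'],o['position'],o['ft_force'],o['grip_width'])
E
```

```text
10.1 [ 0.47418874 -0.22482625  0.02841243] [-0.10492969 -0.45631299 -1.0909915 ] 0.42980735264289766
```

View pics/side11.png

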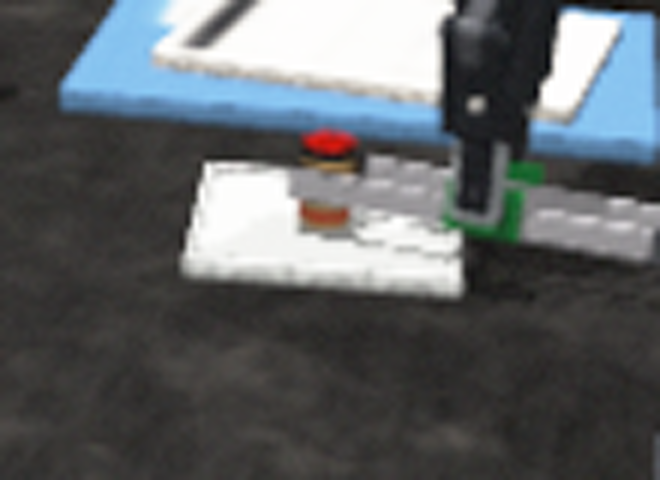

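View pics/top11.png

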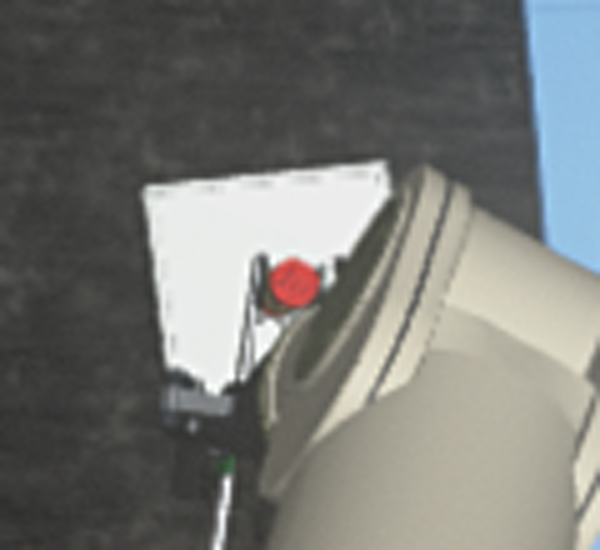

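The red stamp (294,283 in the top crop) is close to the middle of the tray. Lowering the last 4 mm gently.

Emit:
{"name": "move_arm", "arguments": {
  "claw": [0.36,0.36,0.36,0.36,0.36,0.36],
  "dp": [
    [0,0,0.005],
    [0,0,0.005],
    [0,0,0.004],
    [0,0,0.003],
    [0,0,0],
    [0,0,0]
  ],
  "turn": [
    [0,0,0],
    [0,0,0],
    [0,0,0],
    [0,0,0],
    [0,0,0],
    [0,0,0]
  ]
}}

```text
clock: 10.6
position: [0.4739, -0.2249, 0.0248]
ee_rot: [0.759, 0.651, 0.0, -0.0]
ft_force: [0.2, 0.0, -1.7]
grip_width: 0.432
```

Emit:
{"name": "move_arm", "arguments": {
  "claw": [0.36,0.36,0.36,0.36,0.36,0.36],
  "dp": [
    [0,0,0.002],
    [0,0,0.002],
    [0,0,0.0],
    [0,0,0],
    [0,0,0],
    [0,0,0]
  ],
  "turn": [
    [0,0,0],
    [0,0,0],
    [0,0,0],
    [0,0,0],
    [0,0,0],
    [0,0,0]
  ]
}}

```text
clock: 11.1
position: [0.474, -0.2249, 0.0241]
ee_rot: [0.759, 0.651, 0.0, 0.0]
ft_force: [0.0, -0.6, 1.4]
grip_width: 0.426
```

```bash
python3 - <<'E'
from h import *
for n in("side",):
    im=cams.camera(n); cv2.imwrite(f"pics/{n}12.png",cv2.resize(im[150:230,270:380,::-1],None,fx=6,fy=6,interpolation=cv2.INTER_CUBIC))
o=manip.get_obs();print(o['clock'],o['position'],o['ft_force'],o['torque'],o['grip_width'])
E
```

```text
11.15 [ 0.47400752 -0.22493451  0.02414332] [-0.70215335  0.07805368  0.69657336] [-0.06578933  0.09518742 -0.022307  ] 0.4283890633641301
```

View pics/side12.png

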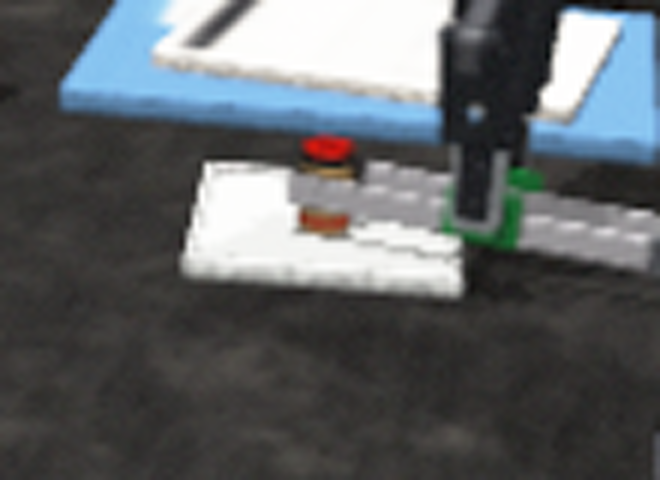

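Contact reading is +1–2 N, so the stamp is seated. Opening slowly to the carrying width.

Emit:
{"name": "move_arm", "arguments": {
  "claw": [0.42,0.43,0.44,0.455,0.47,0.49,0.52,0.54],
  "dp": [
    [0,0,0],
    [0,0,0],
    [0,0,0],
    [0,0,0],
    [0,0,0],
    [0,0,0],
    [0,0,0],
    [0,0,0]
  ],
  "turn": [
    [0,0,0],
    [0,0,0],
    [0,0,0],
    [0,0,0],
    [0,0,0],
    [0,0,0],
    [0,0,0],
    [0,0,0]
  ]
}}

```text
clock: 11.82
position: [0.4739, -0.2249, 0.024]
ee_rot: [0.759, 0.651, 0.0, -0.0]
ft_force: [-0.3, 0.8, -0.7]
grip_width: 0.543
```

Emit:
{"name": "move_arm", "arguments": {
  "claw": [0.55,0.56,0.56,0.56],
  "dp": [
    [0,0,0],
    [0,0,0],
    [0,0,0],
    [0,0,0]
  ],
  "turn": [
    [0,0,0],
    [0,0,0],
    [0,0,0],
    [0,0,0]
  ]
}}

```text
clock: 12.15
position: [0.4739, -0.2249, 0.0241]
ee_rot: [0.759, 0.651, 0.0, -0.0]
ft_force: [0.2, -0.6, -0.2]
grip_width: 0.56
```

```bash
python3 - <<'E'
from h import *
for n in("side","top"):
    im=cams.camera(n); cv2.imwrite(f"pics/{n}13.png",cv2.resize(im[150:230,270:380,::-1] if n=="side" else im[170:280,330:450,::-1],None,fx=6 if n=="side" else 5,fy=6 if n=="side" else 5,interpolation=cv2.INTER_CUBIC))
o=manip.get_obs();print(o['clock'],o['position'],o['ft_force'],o['grip_width'])
E
```

```text
12.25 [ 0.47395515 -0.22492501  0.02408488] [-0.53202102 -0.9252414  -0.22691147] 0.562091459617311
```

View pics/side13.png

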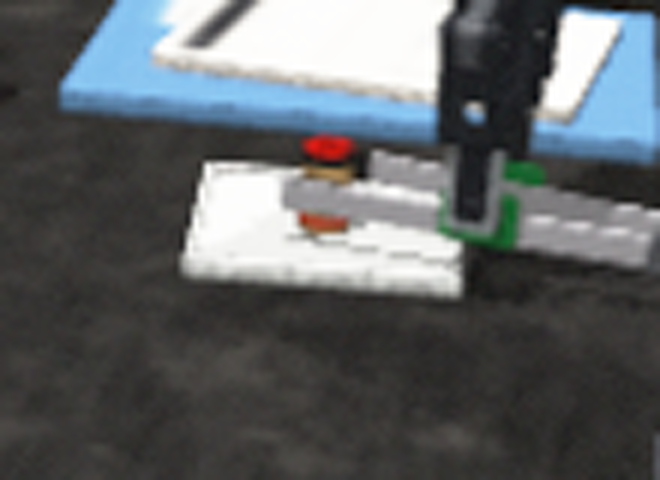

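View pics/top13.png

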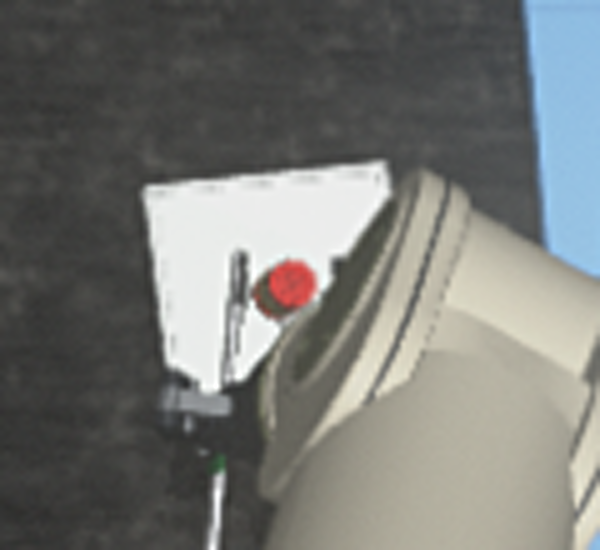

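The jaws have let go and the stamp stands face up. Straight up is the shortest way clear, since the jaws have about 8 mm of room on each side.

Emit:
{"name": "move_arm", "arguments": {
  "claw": [0.56,0.56,0.56,0.56,0.56,0.56,0.56,0.56],
  "dp": [
    [0,0,-0.02],
    [0,0,-0.03],
    [0,0,-0.04],
    [0,0,-0.05],
    [0,0,-0.05],
    [0,0,-0.05],
    [0,0,-0.04],
    [0,0,0]
  ],
  "turn": [
    [0,0,0],
    [0,0,0],
    [0,0,0],
    [0,0,0],
    [0,0,0],
    [0,0,0],
    [0,0,0],
    [0,0,0]
  ]
}}

```text
clock: 12.92
position: [0.4751, -0.2253, 0.0823]
ee_rot: [0.759, 0.651, 0.001, 0.001]
ft_force: [-0.2, 0.2, 0.0]
grip_width: 0.564
```

```bash
python3 - <<'E'
from h import *
for n in("side",):
    im=cams.camera(n); cv2.imwrite(f"pics/{n}14.png",cv2.resize(im[130:230,270:380,::-1],None,fx=6,fy=6,interpolation=cv2.INTER_CUBIC))
o=manip.get_obs();print(o['clock'],o['position'],o['ft_force'],o['grip_width'])
plan([.50,.03,.08],-8.8,10)
E
```

```text
12.9667 [ 0.47462615 -0.22506474  0.08122359] [ 0.08082654 -0.00188884 -0.24536397] 0.563037161532269
from [ 0.4746 -0.2251  0.0812] d [ 0.0254  0.2551 -0.0012] step mm 25.632665326354097 step deg 0.012868712796998624
dp [[0.128, -0.007, 0.001], [0.128, -0.007, 0.001], [0.128, -0.007, 0.001], [0.128, -0.007, 0.001], [0.128, -0.007, 0.001], [0.128, -0.007, 0.001], [0.128, -0.007, 0.001], [0.128, -0.007, 0.001], [0.128, -0.007, 0.001], [0.128, -0.007, 0.001]]
turn [0.0003, -0.0, 0.0001]
```

View pics/side14.png

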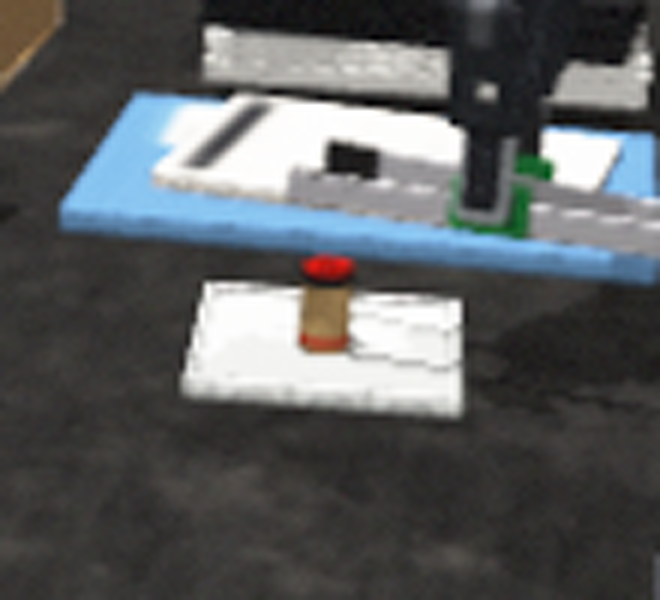

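The stamp stands alone in the tray. I'll carry the tongs to free desk at about (0.50, 0.03).

Emit:
{"name": "move_arm", "arguments": {
  "claw": [0.56,0.56,0.56,0.56,0.56,0.56,0.56,0.56],
  "dp": [
    [0.05,0,0],
    [0.1,-0.005,0],
    [0.128,-0.007,0],
    [0.128,-0.007,0],
    [0.128,-0.007,0],
    [0.128,-0.007,0],
    [0.128,-0.007,0],
    [0.128,-0.007,0]
  ],
  "turn": [
    [0,0,0],
    [0,0,0],
    [0,0,0],
    [0,0,0],
    [0,0,0],
    [0,0,0],
    [0,0,0],
    [0,0,0]
  ]
}}

```text
clock: 13.63
position: [0.492, -0.0399, 0.0795]
ee_rot: [0.759, 0.651, -0.0, -0.0]
ft_force: [1.2, 0.4, -0.2]
grip_width: 0.556
```

Emit:
{"name": "move_arm", "arguments": {
  "claw": [0.56,0.56,0.56,0.56,0.56,0.56,0.56],
  "dp": [
    [0.128,-0.007,0],
    [0.128,-0.007,0],
    [0.1,-0.007,0.0],
    [0,0,0.08],
    [0,0,0.1],
    [0,0,0.08],
    [0,0,0]
  ],
  "turn": [
    [0,0,0],
    [0,0,0],
    [0,0,0],
    [0,0,0],
    [0,0,0],
    [0,0,0],
    [0,0,0]
  ]
}}

```text
clock: 14.22
position: [0.4964, 0.0296, 0.0247]
ee_rot: [0.759, 0.651, -0.003, -0.002]
ft_force: [-1.1, -0.0, -1.1]
grip_width: 0.557
```

```bash
python3 - <<'E'
from h import *
for n in("side",):
    im=cams.camera(n); cv2.imwrite(f"pics/{n}15.png",cv2.resize(im[150:290,230:390,::-1],None,fx=4.5,fy=4.2,interpolation=cv2.INTER_CUBIC))
o=manip.get_obs();print(o['clock'],o['position'],o['ft_force'],o['grip_width'])
plan([.50,.03,.006],-8.8,6)
E
```

```text
14.2667 [0.49747445 0.02945405 0.02641891] [-0.11532879 -0.05575513 -0.73792966] 0.5607013535307251
from [0.4975 0.0295 0.0264] d [ 0.0025  0.0005 -0.0204] step mm 3.4302909460312137 step deg 0.042002169825610974
dp [[0.001, 0.002, 0.017], [0.001, 0.002, 0.017], [0.001, 0.002, 0.017], [0.001, 0.002, 0.017], [0.001, 0.002, 0.017], [0.001, 0.002, 0.017]]
turn [-0.0008, 0.0003, 0.0003]
```

View pics/side15.png

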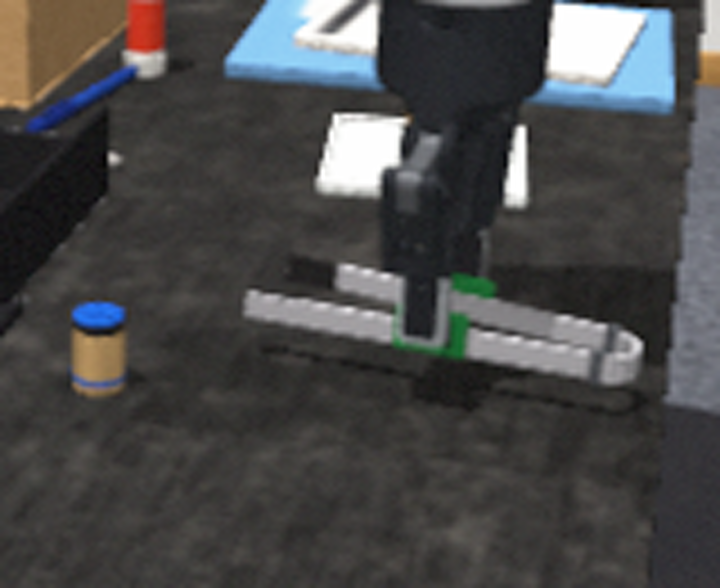

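Level and over clear desk. Lowering 20 mm gently, then checking the force.

Emit:
{"name": "move_arm", "arguments": {
  "claw": [0.56,0.56,0.56,0.56,0.56,0.56,0.56,0.56],
  "dp": [
    [0,0,0.02],
    [0,0,0.025],
    [0,0,0.025],
    [0,0,0.015],
    [0,0,0.01],
    [0,0,0.005],
    [0,0,0],
    [0,0,0]
  ],
  "turn": [
    [0,0,0],
    [0,0,0],
    [0,0,0],
    [0,0,0],
    [0,0,0],
    [0,0,0],
    [0,0,0],
    [0,0,0]
  ]
}}

```text
clock: 14.93
position: [0.4994, 0.029, 0.0082]
ee_rot: [0.759, 0.651, 0.0, 0.0]
ft_force: [-0.5, -0.2, 0.0]
grip_width: 0.56
```

Emit:
{"name": "move_arm", "arguments": {
  "claw": [0.56,0.56,0.56,0.56,0.56,0.56],
  "dp": [
    [0,0,0.006],
    [0,0,0.005],
    [0,0,0.004],
    [0,0,0],
    [0,0,0],
    [0,0,0]
  ],
  "turn": [
    [0,0,0],
    [0,0,0],
    [0,0,0],
    [0,0,0],
    [0,0,0],
    [0,0,0]
  ]
}}

```text
clock: 15.43
position: [0.4993, 0.0291, 0.0051]
ee_rot: [0.759, 0.651, 0.0, -0.0]
ft_force: [0.3, 0.1, -0.7]
grip_width: 0.561
```

Emit:
{"name": "move_arm", "arguments": {
  "claw": [0.56,0.56,0.56,0.56,0.56],
  "dp": [
    [0,0,0.003],
    [0,0,0.003],
    [0,0,0],
    [0,0,0],
    [0,0,0]
  ],
  "turn": [
    [0,0,0],
    [0,0,0],
    [0,0,0],
    [0,0,0],
    [0,0,0]
  ]
}}

```text
clock: 15.85
position: [0.4995, 0.029, 0.0043]
ee_rot: [0.759, 0.651, 0.0, 0.0]
ft_force: [-2.0, -0.3, 5.8]
grip_width: 0.562
```

```bash
python3 - <<'E'
from h import *
for n in("side",):
    im=cams.camera(n); cv2.imwrite(f"pics/{n}16.png",cv2.resize(im[150:290,230:390,::-1],None,fx=4.5,fy=4.2,interpolation=cv2.INTER_CUBIC))
o=manip.get_obs();print(o['clock'],o['position'],o['ft_force'],o['grip_width'])
E
```

```text
15.9 [0.4995243 0.0290082 0.0043188] [-2.65534494 -0.81376091  5.87152105] 0.5649715652312931
```

View pics/side16.png

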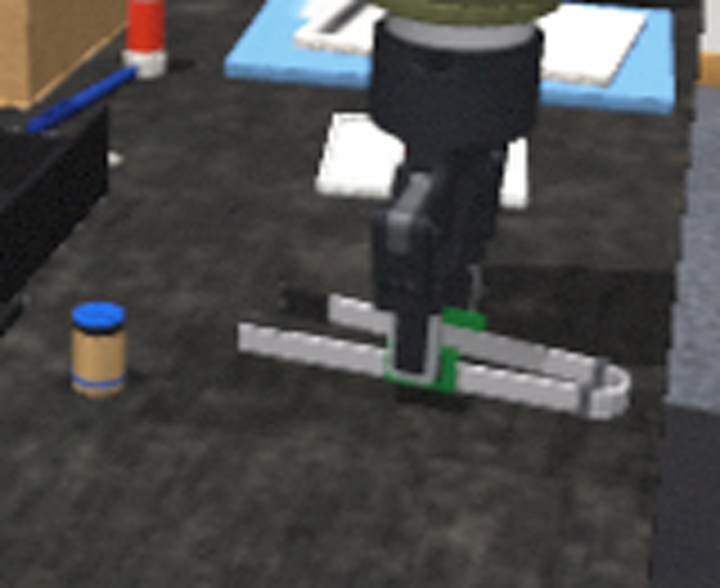

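The tongs are on the desk (+6 N). Opening, then lifting away.

Emit:
{"name": "move_arm", "arguments": {
  "claw": [0.59,0.63,0.7,0.8,0.9,1,1,1],
  "dp": [
    [0,0,0],
    [0,0,0],
    [0,0,0],
    [0,0,0],
    [0,0,0],
    [0,0,0],
    [0,0,0],
    [0,0,0]
  ],
  "turn": [
    [0,0,0],
    [0,0,0],
    [0,0,0],
    [0,0,0],
    [0,0,0],
    [0,0,0],
    [0,0,0],
    [0,0,0]
  ]
}}

```text
clock: 16.57
position: [0.4993, 0.029, 0.0039]
ee_rot: [0.759, 0.651, 0.0, -0.0]
ft_force: [0.7, -0.9, 0.2]
grip_width: 1.0
```

Emit:
{"name": "move_arm", "arguments": {
  "claw": [1,1,1,1,1,1,1,1],
  "dp": [
    [0,0,0],
    [0,0,-0.03],
    [0,0,-0.08],
    [0,0,-0.15],
    [0,0,-0.15],
    [0,0,-0.15],
    [0,0,-0.15],
    [0,0,0]
  ],
  "turn": [
    [0,0,0],
    [0,0,0],
    [0,0,0],
    [0,0,0],
    [0,0,0],
    [0,0,0],
    [0,0,0],
    [0,0,0]
  ]
}}

```text
clock: 17.23
position: [0.5023, 0.0293, 0.1521]
ee_rot: [0.759, 0.651, 0.004, 0.002]
ft_force: [0.8, -0.7, 0.5]
grip_width: 1.0
```

```bash
python3 - <<'E'
from h import *
for n in("side","top"):
    im=cams.camera(n); cv2.imwrite(f"pics/{n}17.png",im[:,:,::-1])
    if n=="side": cv2.imwrite(f"pics/{n}17c.png",cv2.resize(im[150:290,230:390,::-1],None,fx=4.5,fy=4.2,interpolation=cv2.INTER_CUBIC))
    h=cv2.cvtColor(im,cv2.COLOR_RGB2HSV)
    for tag,lo,hi,z in(("red",(0,170,90),(6,255,255),.044),("blue",(105,150,90),(125,255,255),.04)):
        m=cv2.inRange(h,lo,hi); k,l,st,c=cv2.connectedComponentsWithStats(m)
        for j in range(1,k):
            if st[j,4]>15: print(n,tag,c[j].round(1),st[j,4],px2w(n,[c[j]],z)[0].round(4))
o=manip.get_obs();print(o['clock'],o['position'],o['ft_force'],o['grip_width'])
E
```

```text
side red [303.8 117.2] 29 [ 0.7381 -0.8903  0.044 ]
side red [261.6 155.8] 87 [ 0.7508 -0.3303  0.044 ]
side red [324.4 174.3] 27 [ 0.545  -0.2311  0.044 ]
side blue [536.1 129.7] 319 [-0.1604 -0.998   0.04  ]
side blue [247.1 173.2] 73 [ 0.7462 -0.1841  0.04  ]
side blue [251.4 224.5] 59 [0.6408 0.0957 0.04  ]
top blue [378.6 133.2] 26 [ 0.7749 -0.22    0.04  ]
top blue [405.6 139.2] 90 [ 0.7622 -0.2867  0.04  ]
17.3333 [0.500062   0.02915479 0.14735246] [-0.17234797 -0.13576065 -0.4119067 ] 1.0000527519191906
```

View pics/side17c.png

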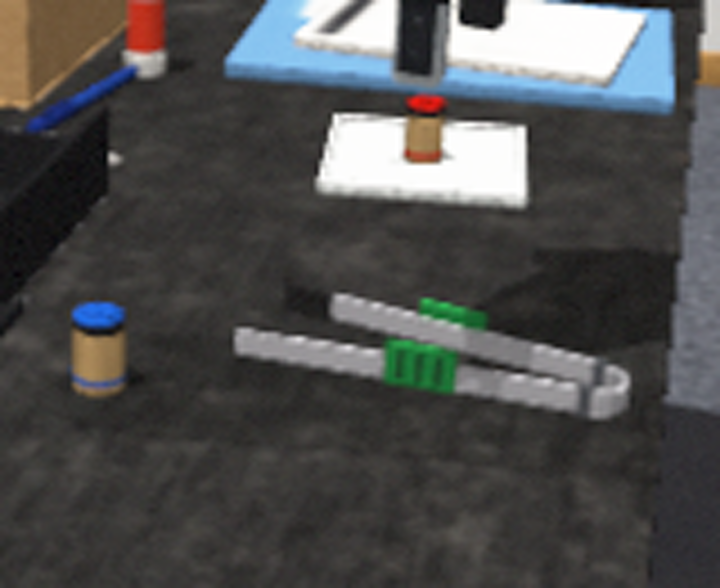

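View pics/top17.png

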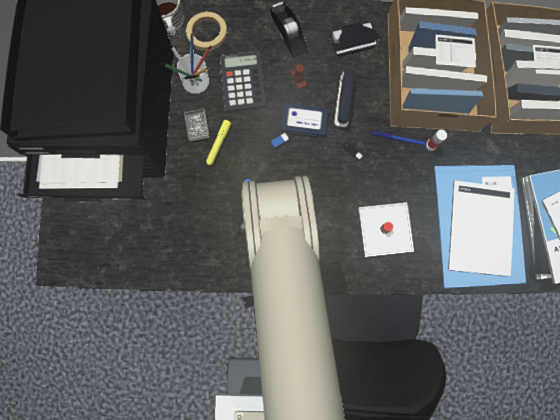

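Red stamp stands at (388,228) in the top view, in the middle of the tray. The tongs lie flat and free on the desk, the blue stamp is at its old pixel and the gripper is 147 mm up.

```bash
python3 -c "
from h import *
print(manip.hand_in())"
```

```text
the job is handed in; nothing more can be done
None
```

The job is handed in, at about 17.3 s of the 51 s allowed. `hand_in` gave no verdict, so everything below rests on my own checks.

**What I did:** I picked up the tongs by the green grips at carrying width and closed the jaws on the red stamp. The fingers stalled at about 36 mm, where 37 mm was expected. I set the stamp down in the white tray until about 2 N of contact showed, opened the tongs and lifted them straight up. Then I laid them on free desk at about (0.50, 0.03).

**Last checks:**
- **Red stamp:** it stands face up near the middle of the tray. The side camera puts it at (0.545, -0.231), with the tray centre estimated at (0.547, -0.239). It was about 8 mm off in y, within the 45 mm limit.
- **Blue stamp:** it had not visibly moved, within about 0.3 mm in the side view. In the last top view the arm hid most of it, so that view could not confirm it.
- **Tongs:** the last side view shows them flat, clear of the tray and released. The top view was hidden here too.
- **Gripper:** open, 147 mm above the desk, touching nothing.

**Disagreement:** the two cameras differed by up to about 5 mm in y on the starting positions. I settled this by measuring relative to the tongs as gripped.

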